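Shim a belt tensioner and counter-hold its hidden bolt head

TASK

Get the belt tensioner ready for its lock nut: thread the tall spacer bush and then the flat washer down the upright threaded end of the tensioner's bolt, each fully home. Then reach down behind the front plate, past both sides of the lug, grip the bolt's hex head underneath it, turn it anticlockwise (seen from above) against its spring until the idler arm is at its stop, and finish while still gripping it there so that the bolt cannot turn back. Leave the nut, the spanner and everything else on the bench where they are.

Things in the scene. Friction and masses are not known exactly. Their poses are not given: they have to be found in the camera images.
- tensioner: Grey belt tensioner fixed to the bench. Origin on the bolt's axis at bench level, z up, x from front plate to rear plate. Base 100x130x8 mm (x -50..50, y -51..79). Front plate 88 mm wide, top z=80, inner face x=-33; rear plate top z=56, inner face x=+33 mm: the gap between them is 66 mm wide, open above and at both y ends
- lug_top (a point): Top of the lug on the bolt's axis, 69 mm above the bench, where the bush seats (the washer then seats on the bush). The lug is 7.5 mm thick and reaches back from the front plate over the bolt head: neck 16 mm wide towards -x of the tensioner, round end 28 mm across on the axis
- bolt_tip (a point): Tip of the bolt's threaded end on the axis, 93 mm above the bench. The end stands up through the lug, 16 mm thick, tapered to 9 mm over its last 4.5 mm
- hex_head (a point): Hex head of the bolt, hidden under the lug: 36 mm across flats, 18 mm high, origin at its centre (52 mm above the bench, on the axis). Two flats face its own +y and -y; grip it across these from straight above, one finger either side of the lug. Its axes match the tensioner's at joint 0. Below it: a coil spring 31 mm across; towards +y an idler arm and roller, top 26 mm above the bench
- tensioner_bolt (a joint): Turn of the bolt, rad, positive anticlockwise seen from above: 0 at rest where its spring keeps it, 0.40 at the far stop. The spring needs 0.04 N m to start and 0.14 N m at the stop, and turns the bolt back to 0 if let go
- spacer_bush_centre (a point): Centre (half-way up) of the loose spacer bush: plain steel ring 25 mm outside, 18.5 mm bore, 11 mm tall, lying flat on the bench, axis upright; 30 g
- flat_washer_centre (a point): Centre (half-way up) of the loose flat washer: plain steel ring 30 mm outside, 18.5 mm bore, 5 mm thick, lying flat on the bench, axis upright; 25 g
- spacer_bush: the same bush; origin at the centre of its underside
- flat_washer: the same washer; origin at the centre of its underside
- lock_nut: Loose hex nut, 24 mm across flats, 8 mm high, lying on the bench near the rings: stays there (within 25 mm). Origin at its underside
- spanner: Loose open-ended spanner 190 mm long on the bench, left of the tensioner: stays there
- lab_timer: Small wedge-shaped timer 66x60x34 mm near the spanner: stays there
- coverslip_box: Small blue and white box 35x35x22 mm: stays there
- marker: Marker pen 135 mm long, lying behind the tensioner: stays there
- beaker: Clear beaker 70 mm across, 83 mm high, behind the tensioner: stays there
- buffer_bottle: White squeeze bottle 62 mm across, 164 mm high: stays there
Things that resemble listed ones, but are neither listed nor needed, are in the scene too. What is shaped like the tensioner but pink is not meant.

How it is judged:
By the outcome, as a careful person would: the job done as asked, in the order asked, and still so for the second after the job is handed in, while the arm keeps its last pose, push and grip.
It also fails if it takes over 66 s, if anything falls off the work surface, if the arm or the gripper's body presses on something with over 40 N, if the wrist force passes 120 N, or if a joint passes its speed limit or range.

ROBOT

A 7-joint arm with a two-finger parallel gripper is mounted at the origin on the work surface; the furniture and walls round the work are solid. World frame = base frame: x ahead of the robot, y to its left, z up, the work surface at z = 0. Lengths are in mm, angles in rad, forces in N, time in s.
With the tool pointing down it reaches from about 425 to 875 mm from the base axis. Payload 4.7 kg.
Tool frame: the origin (TCP) lies on the mounting face of the last link; the fingertips stand 173 mm ahead of it and the grasp point (between the pads) lies 155 mm ahead of it; z points along the fingers, y is the line along which they close (so a half turn about z gives the same grasp; the last joint's range is limited). The gripper opens to 85 mm and grips with 20 to 120 N. Pads are 22 mm wide; open, the fingers measure 114 mm over their backs; the gripper's body (76 mm by 85 mm) begins 54 mm behind the grasp point. The pads swing forward as they close: fully open they stand 13 mm farther back than shut.
Start: joints at [1.161, 0.321, -0.07, 1.45, 0.023, 1.371, -0.057], TCP at [267.282, -592.509, 404.749] pointing down, gripper open.
Joint ranges: [-2.86, 2.86], [-0.3, 2.09], [-1.38, 1.24], [0.06, 2.45], [-1.56, 4.7], [0.09, 2.05], [-2.69, 2.69]. Speed limits (rad/s): [2.57, 2.57, 3.14, 3.14, 3.14, 3.14, 3.14].

INTERFACE

Orientations are given as a unit quaternion [x, y, z, w].
In Python, from bench import manip gives the robot as it stands.
- The arm moves only by the tool apply_moves, never from a script. Its argument "plan" is a list of rows, each a list of 5 numbers: the closure, from 0 (fully open) to 1 (shut), then the shift along the tool's x, y, z in mm, then the turn about the tool's z in rad. A call has 1 to 10 rows; each row is the pose to reach, as a shift and turn from the pose commanded when the call began, along the tool's axes at that moment; what a row does not reach only later rows make up. A row lasts 1/10 s, in which the tool goes at most 50 mm and 8.59 degrees, less where a joint would pass 70% of its speed; a pose out of reach is approached as far as the arm can. A call with a gripper value outside its range is refused whole. The fingers move at their own pace and stop on an object; "newtons" is the grip in N (left out, the last holds). Time passes only in rows, so rows that repeat a pose let the fingers close. It gives the time, the measured TCP pose, the force, the opening and the grip force at its end, in the units of the state.
- manip.observe(): the state, without advancing time (a new reading comes with each control period).
- manip.camera(name): name is "scene" or "top" or "wrist"; returns (picture, depth): 400x640x3 uint8, red, green, blue; 400x640 float32, mm along the optical axis (not along the pixel's ray), 0 where there is no reading.
- manip.camera_info(name): a dict with "vfov" (degrees; the focal length in pixels is half the picture's height over the tangent of half this angle, whatever the lens; pixels are square), "cx", "cy" (the principal point, pixels), "k1" (the pictures are not rectified: a ray, as slopes to the right and down, at radius r is drawn at 1 + k1 r^2 times it, then the intrinsics apply), "camera_from_world" (4x4, takes a point from world to camera coordinates). Camera axes: x right, y up, looking along -z (the intrinsics and any distortion apply to the point x, -y, -z); pixel columns grow to the right and rows downward; lengths in mm; the calibration is good to about 2 mm. A picture is of the moment at which its call begins: read the wrist's pose just before it. camera_info takes no time and is no camera call; for the wrist camera it gives the pose at the moment of the call.
- manip.job_done(): hands the job in; it is judged then, once.
The state is a dict: "time_s": time; "qpos": joint angles; "joint_vel": joint speeds; "joint_torque": joint torques, N m; "ee_pos": TCP position; "ee_rot": TCP orientation; "ft_force": force on the tool from outside, world axes, zero at the start; "torque": the same for the moment, N m; "opening": finger opening in mm; "gripper_force": force on a finger pad.
Only numpy, scipy, OpenCV 4.12 (cv2) and the standard library are available. Lean on these libraries where they do the work, as an engineer would, in place of code of your own. Each camera call takes 0.05 s, during which the arm holds its last target. There are 200 camera calls.

## Working session

There is one attempt and no reset: what is moved stays moved. The work goes in short steps, Python scripts to look and compute and a tool call to move; the robot and the scene stay as the last step left them, time stands still between calls to the robot, and variables do not carry over. Pictures are saved under pics/ and viewed, at most 13 in all, crops included, and the job is handed in when it is done.

Besides the shell and the picture viewer there is one more tool, called after ">>>" as a command line: name --pt "numbers of a row" for each row, then --argument value for the rest. apply_moves: Moves the arm, as the interface text tells. Its arguments: {"type":"object","properties":{"plan":{"type":"array","items":{"type":"array","items":{"type":"number"}}},"newtons":{"type":"number"}},"required":["plan"]}

```bash
mkdir -p pics
cat > h.py <<'E'
import numpy as np,cv2
from bench import manip
def K(ci):
    f=200/np.tan(np.radians(ci['vfov'])/2); return f
def ray(ci,u,v):
    f=K(ci);d=np.array([(u-ci['cx'])/f,(v-ci['cy'])/f]);p=d.copy()
    for _ in range(20): p=d/(1+ci['k1']*(p@p))
    T=np.array(ci['camera_from_world']);R=T[:3,:3];o=-R.T@T[:3,3]
    return o,R.T@np.array([p[0],-p[1],-1.])
def atz(ci,u,v,z):
    o,d=ray(ci,u,v);return o+d*(z-o[2])/d[2]
def atd(ci,u,v,dep):
    o,d=ray(ci,u,v);return o+d*dep
def proj(ci,P):
    T=np.array(ci['camera_from_world']);c=T[:3,:3]@np.array(P,float)+T[:3,3]
    s=np.array([c[0],-c[1]])/-c[2];s=s*(1+ci['k1']*(s@s));f=K(ci)
    return np.array([ci['cx'],ci['cy']])+f*s
E
python3 - <<'E'
from h import *
import pickle
o=manip.observe();print(o['ee_pos'],o['ee_rot'],o['time_s'],o['opening'])
D={}
for n in('top','scene'):
    ci=manip.camera_info(n);p,d=manip.camera(n);D[n]=(ci,p,d);print(n,ci['vfov'],ci['k1'],np.linalg.inv(np.array(ci['camera_from_world']))[:3,3])
    cv2.imwrite(f'pics/{n}0.png',p[:,:,::-1])
pickle.dump(D,open('d.pkl','wb'))
E
```

```text
[ 267.17049285 -592.34281036  403.60391114] [ 9.77636717e-01  2.10298656e-01 -2.54395515e-04 -9.27221244e-04] 0.0 85.39313374743082
top 43.83209017394151 -0.09004051886707229 [ 378.57679509  -69.83461791 1094.10355611]
scene 51.06330035875962 -0.023283216229083532 [ 36.96156523 514.9726878  516.60360102]
```

View pics/top0.png

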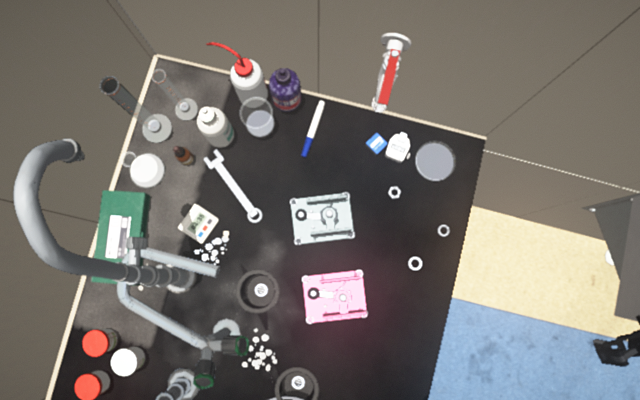

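View pics/scene0.png

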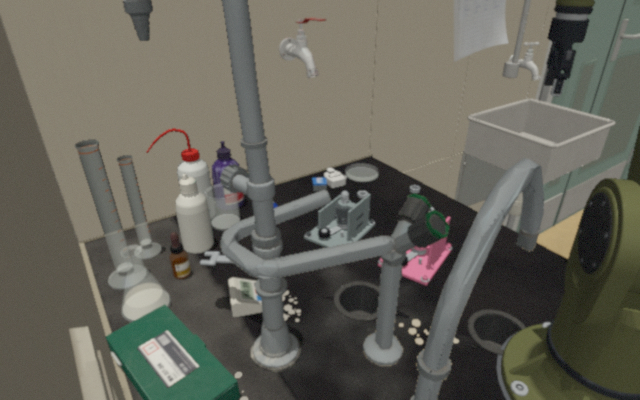

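The top view shows the grey tensioner at about (323,218) and the pink one at (335,297). Two rings sit at (443,230) and (415,263), with the nut at (394,192). I'll enlarge both areas.

Run:
```python
from h import *
import pickle
D=pickle.load(open('d.pkl','rb'));ci,p,d=D['top']
a=cv2.resize(p[182:252,280:370],None,fx=6,fy=6,interpolation=cv2.INTER_CUBIC)
b=cv2.resize(p[175:285,380:460],None,fx=3.8,fy=3.8,interpolation=cv2.INTER_CUBIC)[:418]
print(a.shape,b.shape)
im=np.zeros((600,800,3),np.uint8);a=cv2.resize(a,(490,381));im[:381,:490]=a;im[:418,495:495+b.shape[1]]=b[:,:305]
cv2.imwrite('pics/crop0.png',im[:420,:,::-1])
for n,(u,v,z) in dict(bolt=(331,216,93),ring1=(443.5,230.5,5),ring2=(415,263.5,5),nut=(394.5,192,8),front=(321,234,80),rear=(321,200,56),roller=(300,214,26),tl=(290,199,8),tr=(350,194,8),br=(355,239,8),bl=(294,245,8)).items():
    print(n,np.round(atz(ci,u,v,z),1),d[int(v),int(u)],np.round(atd(ci,u,v,d[int(v),int(u)]),1))
```

```text
(420, 540, 3) (418, 304, 3)
bolt [490.8 -98.3  93. ] 1026.9241 [493.  -98.9  72.9]
ring1 [ 466.7 -349.5    5. ] 1097.8904 [ 4.671e+02 -3.508e+02  1.000e-01]
ring2 [ 395.  -283.6    5. ] 1086.6299 [ 395.1 -284.6   -0.5]
nut [ 553.  -242.4    8. ] 1108.7549 [ 554.1 -243.4    1.3]
front [455.4 -78.   80. ] 1057.6621 [458.7 -78.3  36.2]
rear [529.  -78.6  56. ] 1055.274 [529.9 -78.7  49.7]
roller [503.  -33.3  26. ] 1073.3165 [502.9 -33.3  26.7]
tl [538.5 -10.6   8. ] 1097.0839 [538.6 -10.6   7.9]
tr [ 549.  -143.3    8. ] 1107.3387 [ 550.1 -143.8    0.9]
br [ 449.4 -152.7    8. ] 1096.6136 [ 450.2 -153.6   -3.6]
bl [437.2 -19.6   8. ] 1090.907 [437.7 -19.1  -1.4]
```

View pics/crop0.png

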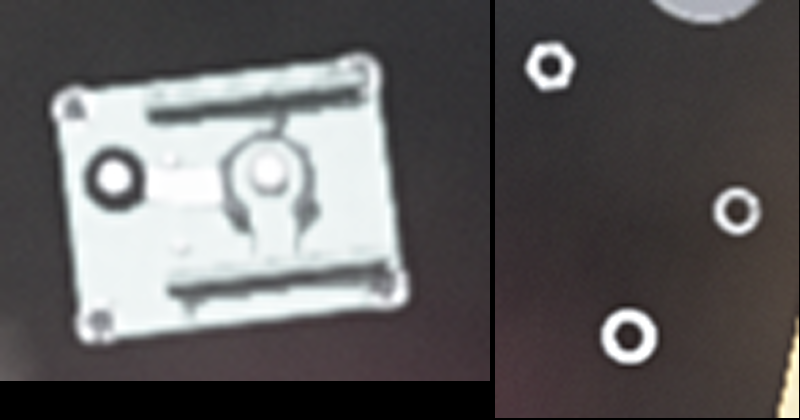

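```bash
cat >> h.py <<'E'
from scipy.spatial.transform import Rotation as Ro
def go(P,yaw=None):
    "row to target TCP pos, yaw=world angle of tool x"
    o=manip.observe();R=Ro.from_quat(o['ee_rot']).as_matrix()
    s=R.T@(np.array(P,float)-o['ee_pos']);y0=np.arctan2(R[1,0],R[0,0])
    t=0 if yaw is None else y0-yaw
    print('t',round(o['time_s'],2),'pos',np.round(o['ee_pos'],1),'yaw',round(y0,3),'tilt',np.round(R[:2,2],4),'row',np.round(s,1),round(t,3),'F',np.round(o['ft_force'],1),'op',round(o['opening'],1),'gf',round(o['gripper_force'],1))
E
python3 - <<'E'
from h import *
import pickle
D=pickle.load(open('d.pkl','rb'));ci,p,d=D['top']
print(atz(ci,329.2,213.6,93),atz(ci,443.7,230.5,11),atz(ci,415.3,263.7,5))
go([467,-350,330],0.085)
W=[atd(ci,u,v,d[v,u]) for v in range(0,400,8) for u in range(0,460,8) if d[v,u]>0]
W=np.array(W);m=(W[:,2]>120)&(W[:,0]<700)&(W[:,0]>-100)&(W[:,1]<300);print(np.round(W[m][::2]).astype(int).tolist())
E
```

```text
[495.69089744 -94.73564467  93.        ] [ 466.21874193 -348.40012969   11.        ] [ 394.5613924  -284.20735543    5.        ]
t 0.1 pos [ 267.2 -592.3  403.7] yaw 0.424 tilt [-0.0008  0.0016] row [ 281.8 -138.6   73.9] 0.339 F [-0.7  0.1  0.1] op 85.7 gf 0.0
[[697, -183, 398], [683, -183, 400], [666, -181, 410], [655, -180, 408], [692, 299, 249], [662, -167, 321], [693, 287, 203], [617, -167, 412], [691, 159, 157], [685, 167, 123], [685, 134, 123], [529, 250, 533], [537, 247, 501], [513, 253, 559], [516, 242, 545], [526, 245, 503], [535, 243, 466], [501, 246, 569], [505, 239, 549], [522, 258, 477], [530, 255, 440], [491, 242, 575], [480, 246, 582], [484, 237, 566], [471, 242, 587], [462, 250, 588], [463, 235, 582], [453, 240, 589], [445, 249, 587], [446, 234, 583], [437, 241, 585], [438, 231, 571], [429, 236, 576], [421, 248, 571], [421, 231, 568], [413, 231, 567], [431, 239, 290], [431, 216, 279], [405, 228, 554], [418, 239, 288], [418, 216, 277], [396, 231, 549], [397, 225, 524], [398, 227, 479], [405, 227, 282], [407, 223, 215], [407, 193, 219], [387, 241, 530], [388, 226, 521], [388, 223, 486], [389, 221, 445], [390, 223, 388], [392, 240, 281], [393, 193, 216], [393, 164, 218], [393, 135, 221], [378, 231, 490], [379, 224, 460], [379, 223, 414], [379, 221, 363], [379, 220, 298], [379, 220, 219], [379, 217, 133], [379, 122, 217], [367, 242, 340], [367, 226, 315], [366, 222, 253], [365, 220, 173], [351, 278, 215], [337, 278, 214], [323, 263, 216], [323, 236, 210], [309, 234, 213], [296, 220, 212], [296, 192, 212], [282, 177, 211], [268, 163, 210], [268, 136, 205], [260, 120, 143], [272, 61, 236], [255, 135, 210], [256, 106, 215], [259, 74, 237], [256, 50, 217], [244, 90, 226], [245, 61, 233], [231, 116, 231], [220, 113, 245], [210, 109, 259], [194, 113, 242]]
```

>>> apply_moves --pt "0 70 -35 18 0.085" --pt "0 105 -52 28 0.13" --pt "0 141 -69 37 0.17" --pt "0 176 -87 46 0.21" --pt "0 211 -104 55 0.255" --pt "0 247 -121 65 0.3" --pt "0 270 -133 71 0.325" --pt "0 282 -139 74 0.339" --pt "0 282 -139 74 0.339" --newtons 40

```text
time_s: 1.0
ee_pos: [468.6, -347.1, 329.7]
ee_rot: [0.999, 0.045, -0.0, -0.001]
ft_force: [0.5, -0.6, -0.2]
opening: 85.5
gripper_force: 0.0
```

Run:
```python
from h import *
go([466,-349,330],0.085)
ci=manip.camera_info('wrist');p,d=manip.camera('wrist')
import pickle;pickle.dump((ci,p,d),open('w1.pkl','wb'))
cv2.imwrite('pics/w1.png',p[:,:,::-1]);T=np.linalg.inv(np.array(ci['camera_from_world']));print(np.round(T,3),ci['vfov'],ci['k1'])
print(proj(ci,[466,-349,11]),proj(ci,[394.6,-284.2,5]))
```

```text
t 1.0 pos [ 468.6 -347.1  329.7] yaw 0.09 tilt [-0.0008  0.0021] row [-2.8  1.6 -0.3] 0.005 F [ 0.5 -0.6 -0.2] op 85.5 gf 0.0
[[ 9.00000e-02  9.50000e-01  3.00000e-01  5.44884e+02]
 [-9.96000e-01  8.60000e-02  2.60000e-02 -3.39591e+02]
 [-1.00000e-03 -3.02000e-01  9.53000e-01  2.98254e+02]
 [ 0.00000e+00  0.00000e+00  0.00000e+00  1.00000e+00]] 59.63257075510722 -0.0699183945986425
[317.63174935 190.63901997] [241.16146202 256.60036693]
```

View pics/w1.png

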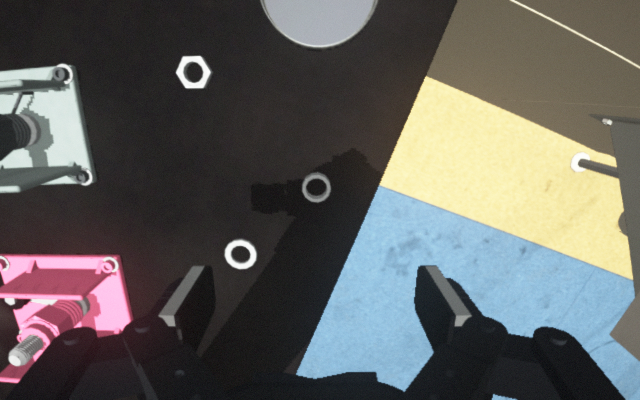

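The wrist view shows the bush at about (316,187) and the washer at about (240,254), within 3 px of prediction.

Run:
```python
from h import *
import pickle
ci,p,d=pickle.load(open('w1.pkl','rb'))
g=p.max(2)
for n,(u,v,z,r) in dict(bush=(316,187,8,20),washer=(240,254,4,22)).items():
    s=g[v-r:v+r,u-r:u+r].astype(np.uint8);t,m=cv2.threshold(s,0,255,cv2.THRESH_OTSU)
    c=max(cv2.findContours(m,cv2.RETR_EXTERNAL,cv2.CHAIN_APPROX_NONE)[0],key=cv2.contourArea);(x,y),R=cv2.minEnclosingCircle(c);e=cv2.fitEllipse(c)
    X=(u-r+e[0][0],v-r+e[0][1]);print(n,t,X,e[1],atz(ci,*X,z).round(1))
P=atz(ci,316.5,187.5,8)
for z in(220,177):go([P[0],P[1],z],0.085)
```

```text
bush 82.0 (315.91117095947266, 187.16237831115723) (27.91614532470703, 28.96440315246582) [ 468.1 -347.3    8. ]
washer 140.0 (240.20208740234375, 253.99342727661133) (28.144054412841797, 31.487239837646484) [ 396.7 -283.1    4. ]
t 1.05 pos [ 467.5 -349.   330.2] yaw 0.087 tilt [-0.001   0.0006] row [  0.6  -1.1 110.2] 0.002 F [-0.7 -0.7  0.4] op 85.5 gf 0.0
t 1.05 pos [ 467.5 -349.   330.2] yaw 0.087 tilt [-0.001   0.0006] row [  0.6  -1.  153.2] 0.002 F [-0.7 -0.7  0.4] op 85.5 gf 0.0
```

>>> apply_moves --pt "0 0 -1 40 0" --pt "0 0 -1 80 0" --pt "0 0 -1 115 0" --pt "0 0 -1 140 0" --pt "0 0 -1 152 0" --pt "0 0 -1 154 0" --pt "0.5 0 -1 154 0" --pt "0.9 0 -1 154 0" --pt "0.9 0 -1 154 0" --pt "0.9 0 -1 154 0"

```text
time_s: 2.05
ee_pos: [467.4, -349.1, 177.8]
ee_rot: [0.999, 0.042, 0.001, 0.001]
ft_force: [0.3, 0.8, 0.5]
opening: 28.3
gripper_force: 0.4
```

>>> apply_moves --pt "0.9 0 0 0 0" --pt "0.9 0 0 0 0" --pt "0.9 0 0 0 0"

```text
time_s: 2.35
ee_pos: [467.5, -349.1, 177.9]
ee_rot: [0.999, 0.042, 0.001, 0.001]
ft_force: [-1.4, 1.2, 6.4]
opening: 22.6
gripper_force: 39.1
```

Run:
```python
from h import *
go([467,-348,176],0.085)
```

```text
t 2.35 pos [ 467.5 -349.1  177.9] yaw 0.085 tilt [ 0.0011 -0.0011] row [-0.4 -1.1  1.9] -0.0 F [-1.4  1.2  6.4] op 22.6 gf 39.1
```

>>> apply_moves --pt "0.9 0 0 -3 0" --pt "0.9 0 0 -15 0" --pt "0.9 0 0 -45 0" --pt "0.9 0 0 -75 0" --pt "0.9 0 0 -90 0"

```text
time_s: 2.85
ee_pos: [467.8, -349.3, 270.1]
ee_rot: [0.999, 0.042, 0.002, 0.001]
ft_force: [0.9, -0.5, -0.5]
opening: 22.6
gripper_force: 39.3
```

Run:
```python
from h import *
import pickle
go([467,-348,266],0.085)
ci=manip.camera_info('wrist');p,d=manip.camera('wrist')
pickle.dump((ci,p,d),open('w2.pkl','wb'))
o=manip.observe();print(proj(ci,np.array(o['ee_pos'])+[0,0,-173]))
cv2.imwrite('pics/w2.png',cv2.resize(p[180:400,160:480],None,fx=2.4,fy=2.4,interpolation=cv2.INTER_CUBIC)[:,:,::-1])
```

```text
t 2.85 pos [ 467.8 -349.3  270.1] yaw 0.085 tilt [ 0.0036 -0.0028] row [-0.8 -1.3  4.1] -0.0 F [ 0.9 -0.5 -0.5] op 22.6 gf 39.3
[315.20258592 272.41522357]
```

View pics/w2.png

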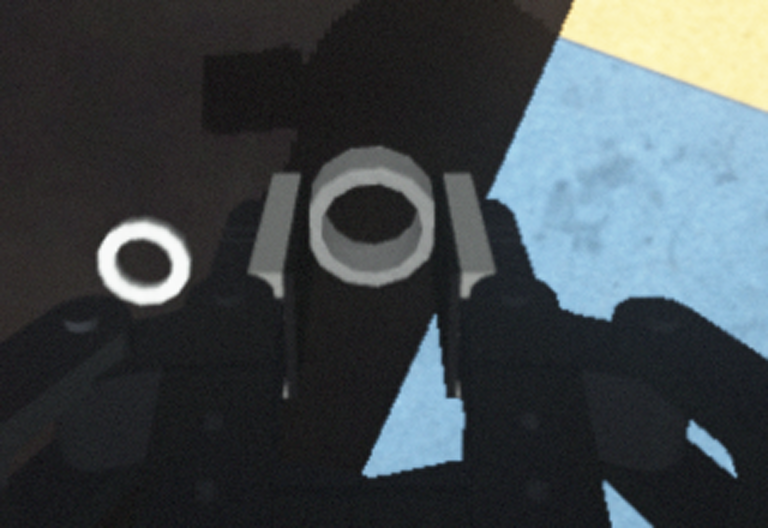

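The bush is upright between the fingertips. Its top rim ellipse is centred at crop (372,226), image (315,274), and the washer is to the left at crop (144,262).

Run:
```python
from h import *
import pickle
ci,p,d=pickle.load(open('w2.pkl','rb'))
pos=np.array([467.8,-349.3,270.1])
P=atz(ci,315,274.2,270.1-166.9);print(P,'offset',P-pos, proj(ci,P+[0,12.5,0]),proj(ci,P-[0,12.5,0]),proj(ci,P+[12.5,0,0]),proj(ci,P-[12.5,0,0]))
W=atz(ci,160+144/2.4,180+262/2.4,4.5);print('washer',W)
# depth top of tensioner view from top cam
ci,p,d=pickle.load(open('d.pkl','rb'))['top'];print([d[v,u] for v in(212,213,214,215) for u in (328,329,330)])
go([478,-95,330],0.085)
```

```text
[ 469.8892529  -349.33807173  103.2       ] offset [ 2.08925290e+00 -3.80717341e-02 -1.66900000e+02] [286.39959036 272.05210474] [343.45312442 276.26987823] [317.51420037 248.11669804] [312.61506994 298.88501438]
washer [ 396.53088985 -282.81049763    4.5       ]
[np.float32(1010.198), np.float32(1011.0156), np.float32(1008.647), np.float32(1008.19836), np.float32(1008.1731), np.float32(1011.7533), np.float32(1009.3695), np.float32(1007.50934), np.float32(1008.2631), np.float32(1009.2068), np.float32(1009.1132), np.float32(1006.15656)]
t 2.9 pos [ 468.3 -349.6  271.7] yaw 0.085 tilt [ 0.0056 -0.0044] row [  31.5 -252.6  -59.3] -0.0 F [0.6 0.1 0.3] op 22.4 gf 39.3
```

>>> apply_moves --pt "0.9 5 -25 -20 0" --pt "0.9 13 -70 -40 0" --pt "0.9 21 -115 -43 0" --pt "0.9 30 -160 -43 0" --pt "0.9 38 -205 -43 0" --pt "0.9 44 -235 -43 0" --pt "0.9 47 -250 -43 0" --pt "0.9 47 -252 -43 0" --pt "0.9 47 -252 -43 0"

```text
time_s: 3.8
ee_pos: [492.3, -94.1, 309.2]
ee_rot: [0.999, 0.043, -0.0, 0.0]
ft_force: [-0.9, -0.4, -0.0]
opening: 22.8
gripper_force: 39.3
```

Run:
```python
from h import *
import pickle
go([493.7,-94.7,313],0.085)
ci=manip.camera_info('wrist');p,d=manip.camera('wrist')
pickle.dump((ci,p,d,manip.observe()),open('w3.pkl','wb'))
print(proj(ci,[495.7,-94.7,93]))
cv2.imwrite('pics/w3.png',cv2.resize(p[150:330,190:450],None,fx=3,fy=3,interpolation=cv2.INTER_CUBIC)[:,:,::-1])
t,dt=manip.camera('top');pickle.dump((manip.camera_info('top'),t,dt),open('t3.pkl','wb'))
```

```text
t 3.8 pos [492.3 -94.1 309.2] yaw 0.085 tilt [-0.0009 -0.0004] row [ 1.3  0.7 -3.8] 0.0 F [-0.9 -0.4 -0. ] op 22.8 gf 39.3
[316.77832502 228.16889503]
```

View pics/w3.png

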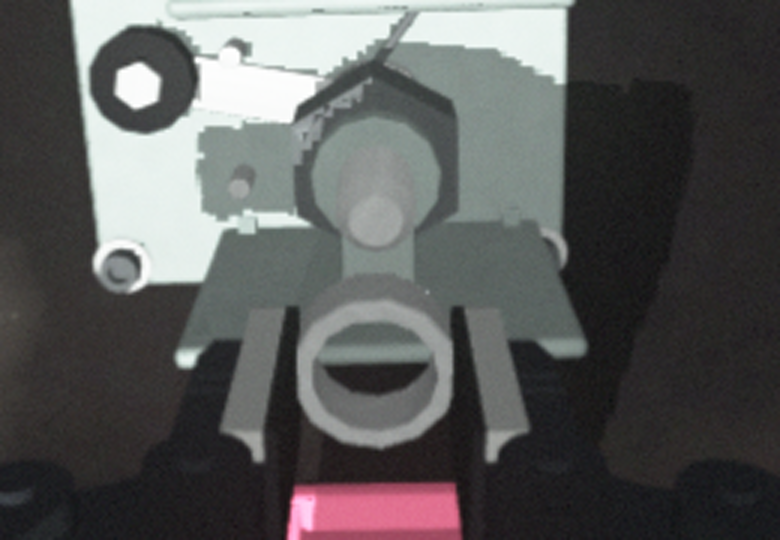

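The bolt tip disc is at crop (376,221), image (315.3,223.7). The bush rim is at crop (376,371), so they line up laterally.

Run:
```python
from h import *
import pickle
ci,p,d,o=pickle.load(open('w3.pkl','rb'));z=np.linalg.inv(np.array(ci['camera_from_world']))[2,3]
tz=z+31.45;print('tcp z est from cam',tz,o['ee_pos'])
B=atz(ci,315.3,223.7,93);S=atz(ci,315.3,273.7,tz-166.9)
print(B,S,'delta world',B-S)
print('depth tip',[d[v,u] for v in (222,224) for u in (314,316)], 'expected',np.linalg.norm(0))
T=np.array(ci['camera_from_world']);print(-(T@np.r_[B,1])[2], -(T@np.r_[S,1])[2], [d[v,u] for v,u in ((273,290),(273,340),(297,315))])
dv=B-S;c,s=np.cos(.085),np.sin(.085);print('tool shift',c*dv[0]+s*dv[1],s*dv[0]-c*dv[1])
```

```text
tcp z est from cam 309.0692139037201 [492.25366188 -94.94661368 309.20974316]
[498.3321044 -93.6300418  93.       ] [493.78301062 -93.86293133 142.1692139 ] delta world [  4.54909378   0.23288953 -49.1692139 ]
depth tip [np.float32(198.33101), np.float32(197.37947), np.float32(197.91808), np.float32(198.47449)] expected 0.0
197.29342712423892 151.7934179127779 [np.float32(152.07939), np.float32(152.30884), np.float32(157.61752)]
tool shift 4.552441847871267 0.15415880142299979
```

>>> apply_moves --pt "0.9 2 0 0 0" --pt "0.9 4.5 0 5 0" --pt "0.9 4.5 0.2 15 0" --pt "0.9 4.5 0.2 25 0" --pt "0.9 4.5 0.2 30 0" --pt "0.9 4.5 0.2 30 0"

```text
time_s: 4.5
ee_pos: [496.5, -93.5, 278.2]
ee_rot: [0.999, 0.042, -0.001, -0.0]
ft_force: [-0.0, -0.5, -1.0]
opening: 22.7
gripper_force: 39.3
```

Run:
```python
from h import *
import pickle
go([496.7,-94.7,278],0.085)
ci=manip.camera_info('wrist');p,d=manip.camera('wrist')
pickle.dump((ci,p,d,manip.observe()),open('w4.pkl','wb'))
cv2.imwrite('pics/w4.png',cv2.resize(p[210:340,225:405],None,fx=4.4,fy=4.4,interpolation=cv2.INTER_CUBIC)[:,:,::-1])
```

```text
t 4.5 pos [496.5 -93.5 278.2] yaw 0.085 tilt [-0.0026  0.0007] row [0.1 1.2 0.2] -0.0 F [-0.  -0.5 -1. ] op 22.7 gf 39.3
```

View pics/w4.png

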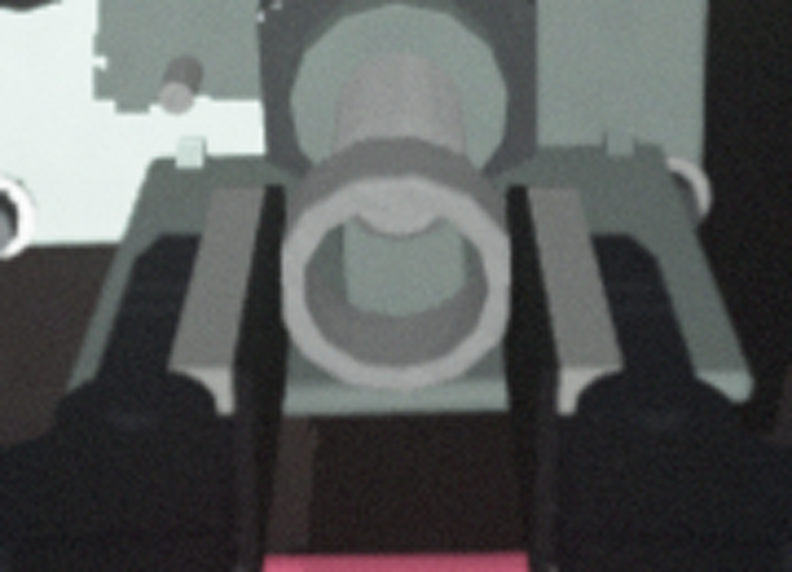

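The rim centre is at crop (396.5,283), and the lower edge of the tip shows through the bore at (399,236).

Run:
```python
from h import *
import pickle
ci,p,d,o=pickle.load(open('w4.pkl','rb'));tz=np.linalg.inv(np.array(ci['camera_from_world']))[2,3]+31.4
im=lambda u,v:(225+u/4.4,210+v/4.4)
S=atz(ci,*im(396.5,283),tz-166.9);E=atz(ci,*im(399,236),93);print(tz,S,E,E-S,'bolt-bush dx',E[0]+4.5-S[0])
```

```text
278.02693902621127 [497.33178214 -93.10165118 111.12693903] [493.15688091 -93.76836961  93.        ] [ -4.17490123  -0.66671843 -18.12693903] bolt-bush dx 0.32509877084191885
```

>>> apply_moves --pt "0.9 0.2 0.4 4 0" --pt "0.9 0.3 0.5 8 0" --pt "0.9 0.3 0.5 12 0" --pt "0.9 0.3 0.5 16 0" --pt "0.9 0.3 0.5 20 0" --pt "0.9 0.3 0.5 24 0" --pt "0.9 0.3 0.5 27 0" --pt "0.9 0.3 0.5 29 0" --pt "0.9 0.3 0.5 29 0"

```text
time_s: 5.45
ee_pos: [497.3, -94.0, 250.4]
ee_rot: [0.999, 0.042, -0.0, -0.0]
ft_force: [-0.2, -0.5, 0.2]
opening: 23.0
gripper_force: 39.3
```

Threaded with no force. I'll lower it to contact.

>>> apply_moves --pt "0.9 0 0 1 0" --pt "0.9 0 0 2 0" --pt "0.9 0 0 3 0" --pt "0.9 0 0 4 0" --pt "0.9 0 0 4 0"

```text
time_s: 5.95
ee_pos: [497.5, -94.1, 247.0]
ee_rot: [0.999, 0.042, -0.0, 0.0]
ft_force: [-0.6, 0.4, 2.2]
opening: 22.7
gripper_force: 39.6
```

>>> apply_moves --pt "0.9 0 0 1 0" --pt "0.6 0 0 1 0" --pt "0.4 0 0 1 0" --pt "0.2 0 0 0 0" --pt "0 0 0 -10 0" --pt "0 0 0 -40 0" --pt "0 0 0 -70 0" --pt "0 0 0 -80 0" --pt "0 0 0 -80 0"

```text
time_s: 6.85
ee_pos: [498.1, -94.1, 328.7]
ee_rot: [0.999, 0.042, 0.002, 0.001]
ft_force: [0.3, -0.5, -0.2]
opening: 85.6
gripper_force: 0.0
```

Run:
```python
from h import *
import pickle
ci=manip.camera_info('wrist');p,d=manip.camera('wrist')
pickle.dump((ci,p,d,manip.observe()),open('w5.pkl','wb'))
go([396.0,-283.3,326],0.085)
B=[497.7,-94,80];q=proj(ci,B);print(q);T=np.array(ci['camera_from_world'])
e=lambda P:(-(T@np.r_[P,1])[2],d[tuple(np.round(proj(ci,P)[::-1]).astype(int))])
import math
print([np.round(e([497.7+10.9*math.cos(a),-94+10.9*math.sin(a),80]),1) for a in np.arange(0,6.28,.785)])
```

```text
t 6.9 pos [497.4 -94.1 327. ] yaw 0.085 tilt [ 0.001  -0.0006] row [-117.1  180.     1. ] -0.0 F [ 0.6 -0.3 -0.5] op 85.6 gf 0.0
[314.32402087 216.88060191]
[array([227.4, 228.4]), array([228.1, 228.4]), array([230.3, 231.9]), array([232.7, 233.1]), array([233.8, 234. ]), array([233.1, 233.6]), array([230.9, 231.8]), array([228.5, 226.9])]
```

>>> apply_moves --pt "0 -25 38 0 0" --pt "0 -52 80 10 0" --pt "0 -78 120 40 0" --pt "0 -100 155 75 0" --pt "0 -114 177 110 0" --pt "0 -116 180 140 0" --pt "0 -116 180 150 0" --pt "0 -116 180 150 0" --pt "0.5 -116 180 150 0" --pt "0.55 -116 180 150 0"

```text
time_s: 7.9
ee_pos: [398.5, -282.8, 178.3]
ee_rot: [0.999, 0.043, 0.001, 0.001]
ft_force: [0.2, 0.1, 0.3]
opening: 59.2
gripper_force: 0.0
```

Run:
```python
from h import *
go([396.8,-283.2,174],0.085)
ci=manip.camera_info('wrist');p,d=manip.camera('wrist')
T=np.linalg.inv(np.array(ci['camera_from_world']));print(T[2,3]+31.4)
cv2.imwrite('pics/w6.png',cv2.resize(p[180:400,160:480],None,fx=2.4,fy=2.4,interpolation=cv2.INTER_CUBIC)[:,:,::-1])
import pickle;pickle.dump((ci,p,d,manip.observe()),open('w6.pkl','wb'))
```

```text
t 7.9 pos [ 398.5 -282.8  178.3] yaw 0.087 tilt [ 0.0026 -0.0017] row [-1.7  0.2  4.3] 0.002 F [0.2 0.1 0.3] op 59.2 gf 0.0
178.50041678245296
```

View pics/w6.png

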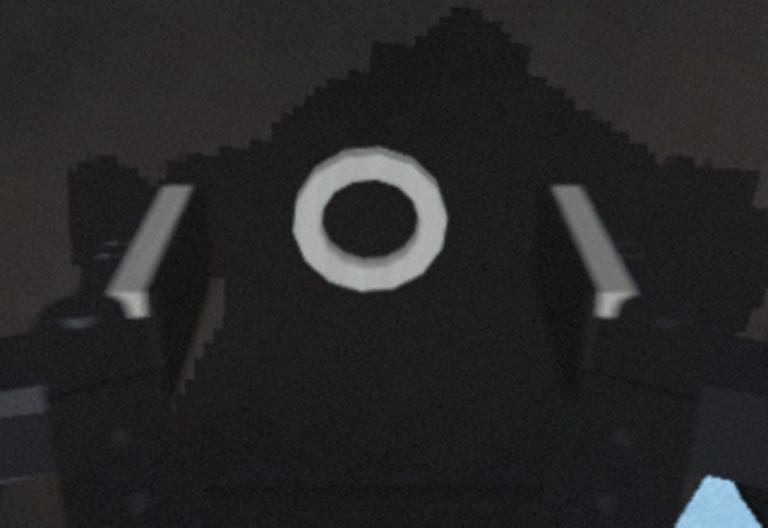

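The washer sits centred between the open fingers at crop (370,219).

>>> apply_moves --pt "0.6 0 0 2 0" --pt "0.6 0 0 4 0" --pt "0.65 0 0 4.5 0" --pt "0.9 0 0 4.5 0" --pt "0.9 0 0 4.5 0" --pt "0.9 0 0 4.5 0" --pt "0.9 0 0 4.5 0"

```text
time_s: 8.65
ee_pos: [397.6, -283.3, 173.3]
ee_rot: [0.999, 0.042, 0.0, 0.0]
ft_force: [-1.1, 1.4, 7.4]
opening: 27.1
gripper_force: 39.6
```

>>> apply_moves --pt "0.9 0 0 -3 0" --pt "0.9 0 0 -20 0" --pt "0.9 0 0 -60 0" --pt "0.9 12 -18 -95 0" --pt "0.9 35 -54 -112 0" --pt "0.9 60 -93 -112 0" --pt "0.9 85 -132 -112 0" --pt "0.9 105 -165 -112 0" --pt "0.9 115 -178 -112 0" --pt "0.9 115.7 -180 -112 0"

```text
time_s: 9.65
ee_pos: [498.0, -91.4, 284.3]
ee_rot: [0.999, 0.045, 0.0, -0.0]
ft_force: [-1.0, -0.1, -0.7]
opening: 27.2
gripper_force: 39.5
```

>>> apply_moves --pt "0.9 0 0 0 0" --pt "0.9 0 0 0 0"

```text
time_s: 9.85
ee_pos: [496.4, -95.7, 283.9]
ee_rot: [0.999, 0.041, -0.0, 0.0]
ft_force: [0.5, -0.3, -0.1]
opening: 27.5
gripper_force: 39.5
```

Run:
```python
from h import *
import pickle
go([497.6,-94,285],0.085)
ci=manip.camera_info('wrist');p,d=manip.camera('wrist')
pickle.dump((ci,p,d,manip.observe()),open('w7.pkl','wb'))
cv2.imwrite('pics/w7.png',cv2.resize(p[210:340,225:405],None,fx=4.4,fy=4.4,interpolation=cv2.INTER_CUBIC)[:,:,::-1])
```

```text
t 9.85 pos [496.4 -95.7 283.9] yaw 0.082 tilt [-0.0009 -0.0008] row [ 1.3 -1.6 -1.1] -0.003 F [ 0.5 -0.3 -0.1] op 27.5 gf 39.5
```

View pics/w7.png

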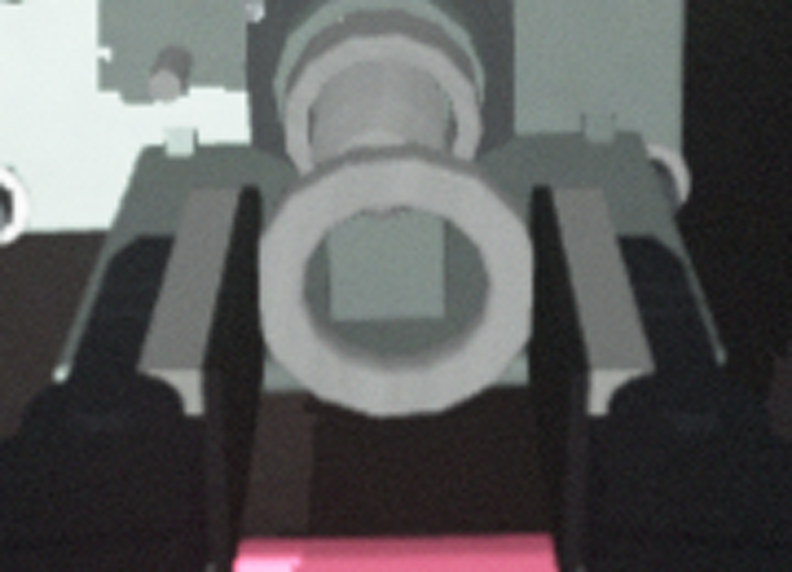

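The washer rim is centred at crop (396,285). The bolt tip's lower edge is at (384,214), and the bush is seated behind it.

Run:
```python
from h import *
import pickle
ci,p,d,o=pickle.load(open('w7.pkl','rb'));tz=np.linalg.inv(np.array(ci['camera_from_world']))[2,3]+31.4
im=lambda u,v:(225+u/4.4,210+v/4.4)
S=atz(ci,*im(396,285),tz-168.5);E=atz(ci,*im(384,214),93)+[4.5,0,0];print(tz,S,E);dv=E-S
c,s=np.cos(.085),np.sin(.085);print('tool shift',c*dv[0]+s*dv[1],s*dv[0]-c*dv[1])
go([497.6,-94,285],0.085)
```

```text
283.8391076181034 [496.4856171  -95.58219153 115.33910762] [497.62125782 -94.54289249  93.        ]
tool shift 1.2197747677533768 -0.9391335634572461
t 9.9 pos [496.4 -95.8 284. ] yaw 0.082 tilt [-0.0008 -0.0007] row [ 1.3 -1.7 -1. ] -0.003 F [-0.7 -0.7 -0.9] op 27.6 gf 39.5
```

>>> apply_moves --pt "0.9 0.6 -0.6 0 0" --pt "0.9 1.2 -1.2 2 0" --pt "0.9 1.2 -1.2 6 0" --pt "0.9 1.2 -1.2 11 0" --pt "0.9 1.2 -1.2 16 0" --pt "0.9 1.2 -1.2 20 0" --pt "0.9 1.2 -1.2 24 0" --pt "0.9 1.2 -1.2 26 0" --pt "0.9 1.2 -1.2 26 0"

```text
time_s: 10.8
ee_pos: [498.2, -92.8, 257.9]
ee_rot: [0.999, 0.042, -0.0, -0.0]
ft_force: [0.1, 0.9, -0.7]
opening: 27.1
gripper_force: 39.5
```

>>> apply_moves --pt "0.9 0 0 1.5 0" --pt "0.9 0 0 3 0" --pt "0.9 0 0 4 0" --pt "0.9 0 0 5 0" --pt "0.9 0 0 5 0"

```text
time_s: 11.3
ee_pos: [498.2, -92.8, 253.3]
ee_rot: [0.999, 0.042, -0.0, 0.0]
ft_force: [-1.6, -0.3, 1.2]
opening: 27.6
gripper_force: 39.6
```

>>> apply_moves --pt "0.9 0 0 1 0" --pt "0.6 0 0 1 0" --pt "0.4 0 0 1 0" --pt "0.2 0 0 0 0" --pt "0 0 0 -10 0" --pt "0 0 0 -40 0" --pt "0 0 0 -70 0" --pt "0 0 0 -72 0" --pt "0 0 0 -72 0"

```text
time_s: 12.2
ee_pos: [498.5, -92.8, 326.5]
ee_rot: [0.999, 0.042, 0.001, 0.001]
ft_force: [-0.2, -0.9, -0.4]
opening: 85.4
gripper_force: 0.0
```

Run:
```python
from h import *
import pickle,math
ci=manip.camera_info('wrist');p,d=manip.camera('wrist')
pickle.dump((ci,p,d,manip.observe()),open('w8.pkl','wb'))
go([498,-94.2,300],0.085)
T=np.array(ci['camera_from_world'])
e=lambda P:(-(T@np.r_[P,1])[2],d[tuple(np.round(proj(ci,P)[::-1]).astype(int))])
print([np.round(e([498+11.8*math.cos(a),-94+11.8*math.sin(a),85]),1) for a in np.arange(0,6.28,.785)])
u,v=proj(ci,[498,-94,80]).astype(int);print(u,v)
cv2.imwrite('pics/w8.png',cv2.resize(p[v-75:v+75,u-100:u+100],None,fx=4,fy=4,interpolation=cv2.INTER_CUBIC)[:,:,::-1])
```

```text
t 12.25 pos [498.1 -92.8 325.3] yaw 0.085 tilt [ 0.0002 -0.0003] row [-0.2  1.4 25.3] -0.0 F [-0.2 -0.4  0.2] op 85.3 gf 0.0
[array([220.3, 222.1]), array([221.1, 221.3]), array([223.5, 223.7]), array([226., 226.]), array([227.3, 228.5]), array([226.5, 226.7]), array([224.1, 224.8]), array([221.5, 220.6])]
316 217
```

View pics/w8.png

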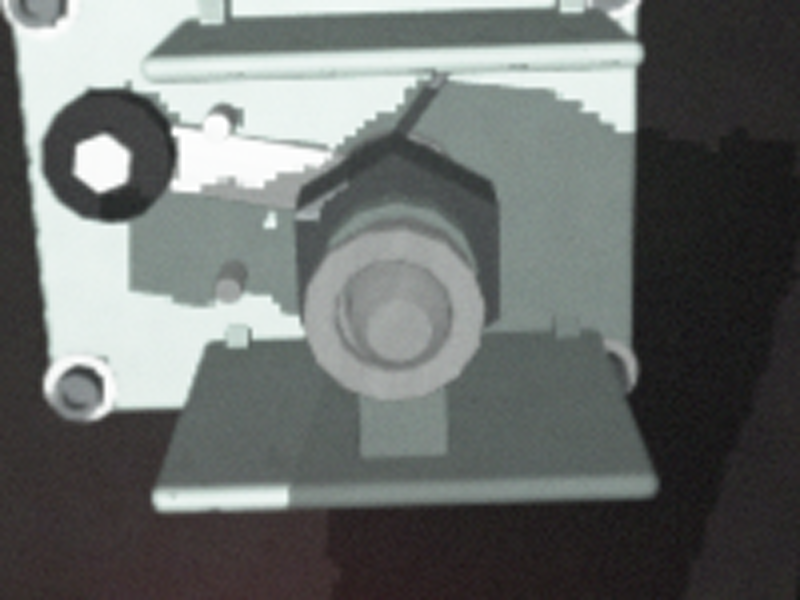

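The washer is seated: the depths match its top at z=85. The bolt sits clear, and the plate edges slope by about 0.025 rad, so I'll correct the yaw by that and go down for the head.

>>> apply_moves --pt "0 0 0.7 20 -0.02" --pt "0 0 0.7 50 -0.02" --pt "0 0 0.7 80 -0.02" --pt "0 0 0.7 100 -0.02" --pt "0 0 0.7 112 -0.02" --pt "0 0 0.7 119 -0.02" --pt "0 0 0.7 120 -0.02" --pt "0 0 0.7 120 -0.02" --newtons 60

```text
time_s: 13.05
ee_pos: [498.6, -93.5, 205.7]
ee_rot: [0.999, 0.052, 0.0, 0.0]
ft_force: [-0.2, -0.2, 0.8]
opening: 85.3
gripper_force: 0.0
```

>>> apply_moves --pt "0.3 0 0 0 0" --pt "0.5 0 0 0 0" --pt "0.8 0 0 0 0" --pt "0.8 0 0 0 0" --pt "0.8 0 0 0 0" --pt "0.8 0 0 0 0"

```text
time_s: 13.65
ee_pos: [498.5, -93.5, 205.9]
ee_rot: [0.999, 0.052, 0.0, 0.0]
ft_force: [-2.1, 0.0, 6.8]
opening: 35.0
gripper_force: 61.2
```

Run:
```python
from h import *
go([498,-94,205],0.1);print(manip.observe()['torque'],manip.observe()['joint_torque'])
```

```text
t 13.65 pos [498.5 -93.5 205.9] yaw 0.105 tilt [ 0.0005 -0.0005] row [-0.5  0.4  0.9] 0.005 F [-2.1  0.   6.8] op 35.0 gf 61.2
[0.10203352 0.34124019 0.03920385] [-2.79528456e-02 -3.44490159e+01 -2.25976802e+00 -2.42069685e+01
  4.95808152e-02 -6.15004543e-01 -5.69753512e-02]
```

>>> apply_moves --pt "0.8 0 0 0 -0.04" --pt "0.8 0 0 0 -0.08" --pt "0.8 0 0 0 -0.12" --pt "0.8 0 0 0 -0.16" --pt "0.8 0 0 0 -0.2" --pt "0.8 0 0 0 -0.24" --pt "0.8 0 0 0 -0.28" --pt "0.8 0 0 0 -0.32" --pt "0.8 0 0 0 -0.36" --pt "0.8 0 0 0 -0.36"

```text
time_s: 14.65
ee_pos: [498.5, -93.6, 205.9]
ee_rot: [0.973, 0.23, 0.0, 0.0]
ft_force: [-1.6, 0.3, 4.5]
opening: 35.2
gripper_force: 61.3
```

Run:
```python
from h import *
go([498,-94,205],0.505);print(manip.observe()['torque'])
```

```text
t 14.65 pos [498.5 -93.6 205.9] yaw 0.465 tilt [ 0.0005 -0.0003] row [-0.6  0.1  0.9] -0.04 F [-1.6  0.3  4.5] op 35.2 gf 61.3
[ 0.13857275  0.3547164  -0.15326562]
```

>>> apply_moves --pt "0.8 0 0 0 -0.01" --pt "0.8 0 0 0 -0.02" --pt "0.8 0 0 0 -0.03" --pt "0.8 0 0 0 -0.04" --pt "0.8 0 0 0 -0.04"

```text
time_s: 15.15
ee_pos: [498.5, -93.6, 205.9]
ee_rot: [0.968, 0.25, 0.0, 0.0]
ft_force: [-2.1, 0.5, 5.6]
opening: 35.2
gripper_force: 61.3
```

Run:
```python
from h import *
go([498,-94,205],0.505);print(manip.observe()['torque'])
```

```text
t 15.15 pos [498.5 -93.6 205.9] yaw 0.504 tilt [ 0.0006 -0.0003] row [-0.6  0.1  0.9] -0.001 F [-2.1  0.5  5.6] op 35.2 gf 61.3
[ 0.0895647   0.40947457 -0.14929774]
```

>>> apply_moves --pt "0.8 0 0 0 -0.01" --pt "0.8 0 0 0 -0.02" --pt "0.8 0 0 0 -0.02"

```text
time_s: 15.45
ee_pos: [498.5, -93.7, 205.9]
ee_rot: [0.966, 0.258, 0.0, 0.0]
ft_force: [-2.3, 0.2, 5.3]
opening: 34.8
gripper_force: 61.3
```

Run:
```python
from h import *
go([498,-94,205],0.505);print(manip.observe()['torque'])
```

```text
t 15.45 pos [498.5 -93.7 205.9] yaw 0.523 tilt [0.0006 0.0001] row [-0.6  0.   0.9] 0.018 F [-2.3  0.2  5.3] op 34.8 gf 61.3
[ 0.05355817  0.38539108 -0.55207669]
```

>>> apply_moves --pt "0.8 0 0 0 -0.01" --pt "0.8 0 0 0 -0.02" --pt "0.8 0 0 0 -0.02"

```text
time_s: 15.75
ee_pos: [498.5, -93.8, 205.9]
ee_rot: [0.964, 0.267, 0.0, -0.0]
ft_force: [-1.1, 0.7, 4.9]
opening: 35.2
gripper_force: 61.3
```

Run:
```python
from h import *
go([498,-94,205],0.505);print(manip.observe()['torque'])
```

```text
t 15.75 pos [498.5 -93.8 205.9] yaw 0.541 tilt [0.0007 0.0007] row [-0.5 -0.1  0.9] 0.036 F [-1.1  0.7  4.9] op 35.2 gf 61.3
[ 0.11261159  0.34167004 -1.09289699]
```

The torque jumped to 1.1 N m at about 0.41 rad, so the stop is reached. I'll ease the surplus turn slightly and hold.

>>> apply_moves --pt "0.8 0 0 0 0.015" --pt "0.8 0 0 0 0.015" --pt "0.8 0 0 0 0.015" --pt "0.8 0 0 0 0.015"

```text
time_s: 16.15
ee_pos: [498.5, -93.7, 205.9]
ee_rot: [0.965, 0.26, 0.0, -0.0]
ft_force: [-1.1, 0.5, 6.1]
opening: 34.9
gripper_force: 61.3
```

Run:
```python
from h import *
go([498,-94,205],0.505);print(manip.observe()['torque'])
ci=manip.camera_info('wrist');p,d=manip.camera('wrist')
u,v=np.round(proj(ci,[498,-94,85])).astype(int);print(u,v)
T=np.array(ci['camera_from_world'])
for a in(0.5,1.5,-.5,3.6):
    P=[498+11.8*np.cos(a),-94+11.8*np.sin(a),85];q=np.round(proj(ci,P)).astype(int);print(-(T@np.r_[P,1])[2],d[q[1],q[0]] if q[1]<400 else None)
cv2.imwrite('pics/w9.png',p[:,:,::-1])
```

```text
t 16.15 pos [498.5 -93.7 205.9] yaw 0.527 tilt [0.0007 0.0002] row [-0.6 -0.   0.9] 0.022 F [-1.1  0.5  6.1] op 34.9 gf 61.3
[ 0.13337918  0.28787488 -0.66648848]
316 352
105.13043321906551 105.56975
106.67547145428438 108.185165
106.84403089056534 107.08326
112.21185295878763 84.95268
```

View pics/w9.png

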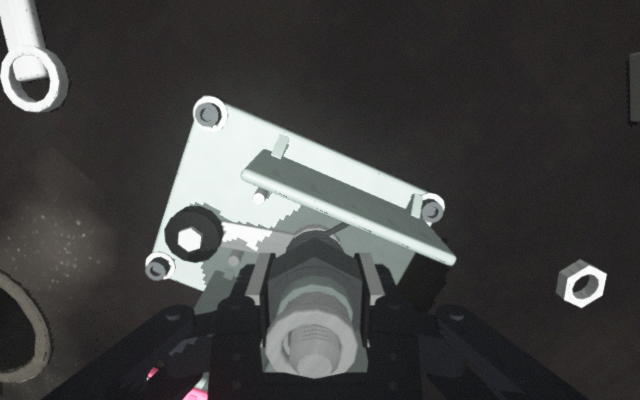

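The roller at (193,233) has moved clearly toward the front corner. The washer and bush are seated, and the grip is holding at the stop. I'll hand it in.

```bash
python3 -c "
from bench import manip
print(manip.job_done())"
```

```text
the job is handed in; nothing more can be done
None
```

The bush and then the washer are fully home on the bolt, and the gripper is still holding the hex head at its far stop; I handed the job in at about 16 s of the 66 s allowed.

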